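Set the flip tags of the finds bins

ROBOT

A 6-joint arm with a two-finger parallel gripper is mounted at the origin on a cart in front of the work surface, level with it; the furniture and walls round the work are solid. World frame = base frame: x ahead of the robot, y to its left, z up, the work surface at z = 0. Lengths are in m, angles in rad, forces in N, time in s.
With the tool pointing down it reaches from about 0.3 to 0.875 m from the base axis. Payload 4.2 kg.
Tool frame: the origin (TCP) lies at the very end of the fingers, on their centre line; the grasp point (between the pads) lies 19 mm behind it (manip.pinch_z is the distance from the TCP to the grasp point, in m); z points along the fingers, y is the line along which they close (so a half turn about z gives the same grasp; the last joint's range is limited). The gripper opens to 85 mm and grips with 20 to 120 N. Pads are 22 mm wide; open, the fingers measure 114 mm over their backs; the gripper's body (76 mm by 85 mm) begins 54 mm behind the grasp point. The pads swing forward as they close: fully open they stand 13 mm farther back than shut.
Start: joints at [-1.153, 0.32, 1.565, -0, 1.257, -0.02], TCP at [0.244, -0.521, 0.231] pointing down, gripper open.
Joint ranges: [-3.11, 3.11], [-0.84, 2.01], [0.21, 2.61], [-1.34, 4.49], [0.05, 2.63], [-2.56, 2.56]. Speed limits (rad/s): [2.57, 2.57, 3.14, 3.14, 3.14, 3.14].

INTERFACE

Orientations are given as [roll, pitch, yaw] about the fixed x, y, z axes, in that order (R = Rz(yaw) Ry(pitch) Rx(roll)).
In Python, from station import manip, imaging, order, nets gives the robot as it stands.
- The arm moves only by the tool send_rows, never from a script. Its argument "plan" is text: rows parted by semicolons, each of 7 numbers parted by spaces: the turn, a rotation vector about the tool's x, y, z in degrees, then the shift along the tool's x, y, z in cm, then the finger opening in cm, from 0 to 8.54. A call has 1 to 12 rows; each row is the pose to reach, as a shift and turn from the pose commanded when the call began, along the tool's axes at that moment; what a row does not reach only later rows make up. A row lasts 1/10 s, in which the tool goes at most 50 mm and 8.59 degrees, less where a joint would pass 70% of its speed; a pose out of reach is approached as far as the arm can. A call with a gripper value outside its range is refused whole. The fingers move at their own pace and stop on an object; "grip_force" is the grip in N (left out, the last holds). Time passes only in rows, so rows that repeat a pose let the fingers close. It gives the time, the measured TCP pose, the force, the opening and the grip force at its end, in the units of the state.
- manip.state(): the state, without advancing time (a new reading comes with each control period).
- imaging.read_camera(name): name is "scene" or "top" or "wrist"; returns a dict with "frame" (420x560x3 uint8, blue, green, red), "z_map" (420x560 float32, m along the optical axis (not along the pixel's ray), 0 where there is no reading), "fx", "fy", "cx", "cy" (pixels), "R" (3x3) and "t" (3): a world point X has camera coordinates R X + t; the wrist camera has in their place "tool_from_camera" (4x4, takes a point from camera to tool coordinates, whose origin is the TCP and whose axes are the flange's). Camera axes: x right, y down, z forward; pixel columns grow to the right and rows downward; lengths in m; the calibration is good to about 2 mm. A picture is of the moment at which its call begins: read the wrist's pose just before it.
- order.close_job(): hands the job in; it is judged then, once.
Trained networks look in a picture, given as the dict that the camera call returned (one of the last four; its "shot" number tells which), for a name from the list of things; names that differ only in an ending like _2 or _b are one class to them, and where a whole thing is asked for, a point or a joint stands for the part that bears it (a point fixed in the world has none). Each returns a list of dicts, best first, with "conf" (0 to 1); they miss things now and then, are a little off and sometimes report something else, mostly with a low value. They report only what shows in the picture. A call takes as long as a camera call.
- nets.regions_of(name, picture): "pixels" (420x560 bool, what is visible of it).
- nets.tip_of(name, picture): "location" ([x, y, z] in m, in world coordinates, good to about 4 mm: a listed point, or the origin of a listed thing).
The state is a dict: "time": time; "joint_positions": joint angles; "qvel": joint speeds; "tau": joint torques, N m; "eef_pos": TCP position; "tcp_rot": TCP orientation; "force": force on the tool from outside, world axes, zero at the start; "torque": the same for the moment, N m; "finger_gap": finger opening in m; "gripper_force": force on a finger pad.
Only numpy, scipy, OpenCV 4.12 (cv2) and the standard library are available. Lean on these libraries where they do the work, as an engineer would, in place of code of your own. Each camera call takes 0.05 s, during which the arm holds its last target. There are 200 camera calls.

TASK

Four finds bins stand on the board, each with a hinged flip tag on the rail in front of it. With a fingertip, gently push over whichever tags are wrong, so that only the two bins heaped full of sherds show a green tag and the other two (a bin with a single sherd in it does not count as full) show red. Grasp and lift nothing, and leave the bins and everything else on the table where they are.

Things in the scene. Friction and masses are not known exactly. Their poses are not given: they have to be found in the camera images.
- board: plywood board, 270 x 530 x 12 mm, fixed to the table; carries an aluminium rail with four flip tags along its front edge (rail 90 mm in front of the middle, top 30 mm above the table) and four bins in a row behind it. Origin: centre of its underside; x to the back, y along the row to the left.
- tag_1_hinge (a point): middle of the hinge pin of one flip tag, about 54 mm above the table, on the rail in front of one bin (which tag stands where varies). Axes as the board's: pin along x, y to the left along the rail. The tag is a steel plate 50 mm wide (x), 2.4 mm thick, with a slippery white nylon bead 6 mm thick along its free edge, bead centre 40 mm from the pin.
- tag_2_hinge (a point): the same for another flip tag, made as tag_1
- tag_3_hinge (a point): the same for another flip tag, made as tag_1
- tag_4_hinge (a point): the same for another flip tag, made as tag_1
- tag_1 (a joint): tilt of tag_1 about its pin, rad; 0 upright; +1.0 = leaning right (-y) on its stop, green face with white disc up; -1.0 = leaning left (+y), red face with white bar up. 35 g, swings freely, drops by its own weight once pushed about 0.1 past upright. Leaning, its bead is 34 mm beside and 22 mm above the pin; a fingertip put down beside it, 12 mm below the bead, can push it up and over.
- tag_2 (a joint): tilt of tag_2, values as for tag_1: +1.0 green up (leaning to -y), -1.0 red up (leaning to +y)
- tag_3 (a joint): tilt of tag_3, values as for tag_1: +1.0 green up (leaning to -y), -1.0 red up (leaning to +y)
- tag_4 (a joint): tilt of tag_4, values as for tag_1: +1.0 green up (leaning to -y), -1.0 red up (leaning to +y)
- bin_1_front (a point): top middle of the front lip, 47 mm above the table, of a blue open-fronted picking bin, loose on the board: 160 mm deep (x), 102 wide, 75 high. Its own tag's pin is 50 mm straight in front (-x); bins stand 126 mm apart and change places. This bin is FULL: heaped with thin reddish-buff sherds to above its rim.
- bin_2_front (a point): the same point of another bin, made as bin_1. This bin is FULL: heaped with thick yellow and brown tile fragments to above its rim.
- bin_3_front (a point): the same point of another bin, made as bin_1. This bin is NOT full: a single buff sherd lies on its floor.
- bin_4_front (a point): the same point of another bin, made as bin_1. This bin is EMPTY.
- lone_sherd: buff sherd, 35 x 63 x 15 mm, loose on the floor of the bin that is not full; origin at its underside. Leave it alone.
- brush: wooden-handled brush, 25 x 175 x 25 mm, loose on the table left of the board. Leave it alone.
- handle_find: dark arched pot handle, 39 x 93 x 34 mm, loose on the table in front of the board. Leave it alone.
- ink_jar: round green glazed bottle, 75 mm across, 70 mm high, loose on the table left of the board. Leave it alone.
- scale: flat black and white scale bar, 20 x 150 x 4 mm, loose on the table in front of the board, right. Leave it alone.
- tag_1_holder: the steel holder that carries tag_1 (origin: centre of its foot on the rail, 24 mm below the pin), 60 mm (x) by 34 mm (y), ears 12 mm above the pin at both ends; screwed down. Lift the bead along its arc with a flat, upright side of the fingertip: a finger back that slopes out can wedge the tag down
- tag_2_holder: the steel holder that carries tag_2 (origin: centre of its foot on the rail, 24 mm below the pin), 60 mm (x) by 34 mm (y), ears 12 mm above the pin at both ends; screwed down. Lift the bead along its arc with a flat, upright side of the fingertip: a finger back that slopes out can wedge the tag down
- tag_3_holder: the steel holder that carries tag_3 (origin: centre of its foot on the rail, 24 mm below the pin), 60 mm (x) by 34 mm (y), ears 12 mm above the pin at both ends; screwed down. Lift the bead along its arc with a flat, upright side of the fingertip: a finger back that slopes out can wedge the tag down
- tag_4_holder: the steel holder that carries tag_4 (origin: centre of its foot on the rail, 24 mm below the pin), 60 mm (x) by 34 mm (y), ears 12 mm above the pin at both ends; screwed down. Lift the bead along its arc with a flat, upright side of the fingertip: a finger back that slopes out can wedge the tag down

How it is judged:
By the outcome, as a careful person would: the job done as asked, in the order asked, and still so for the second after the job is handed in, with the robot touching nothing.
It also fails if it takes over 51 s, if anything falls off the work surface, if the arm or the gripper's body presses on something with over 40 N, if the wrist force passes 120 N, or if a joint passes its speed limit or range.

## Working session

There is one attempt and no reset: what is moved stays moved. The work goes in short steps, Python scripts to look and compute and a tool call to move; the robot and the scene stay as the last step left them, time stands still between calls to the robot, and variables do not carry over. Pictures are saved under pics/ and viewed, at most 10 in all, crops included, and the job is handed in when it is done.

Besides the shell and the picture viewer there is one more tool, called after "Request:" in YAML: its name, and indented under it one key for each argument. send_rows: Moves the arm, as the interface text tells. Its arguments: {"type":"object","properties":{"plan":{"type":"string"},"grip_force":{"type":"number"}},"required":["plan"]}

```bash
mkdir -p pics; cat > h.py <<'E'
from station import manip, imaging, order, nets
import numpy as np, cv2
def world(p,u,v):
    z=p["z_map"][v,u]; c=np.array([(u-p["cx"])/p["fx"]*z,(v-p["cy"])/p["fy"]*z,z])
    return p["R"].T@(c-p["t"])
E
python3 - <<'E'
from h import *
for n in ("scene","top"):
    p=imaging.read_camera(n); cv2.imwrite(f"pics/{n}1.png",p["frame"])
    for name in ("tag_1_hinge","bin_1_front","board","tag_1_holder"):
        print(n,name,[(np.round(d["location"],3).tolist(),round(d["conf"],2)) for d in nets.tip_of(name,p)][:8])
s=manip.state();print(s["time"],s["eef_pos"],s["tcp_rot"],s["force"],s["finger_gap"])
E
```

```text
scene tag_1_hinge [([0.582, 0.049, 0.054], 0.92), ([0.616, -0.209, 0.048], 0.21)]
scene bin_1_front [([0.61, -0.206, 0.049], 0.83)]
scene board [([0.667, -0.022, 0.0], 0.7), ([0.59, 0.175, 0.028], 0.25)]
scene tag_1_holder []
top tag_1_hinge [([0.585, 0.052, 0.055], 0.9)]
top bin_1_front [([0.615, -0.207, 0.049], 0.7), ([0.668, -0.02, -0.002], 0.16)]
top board [([0.665, -0.02, -0.002], 0.58)]
top tag_1_holder [([0.562, -0.203, 0.05], 0.66)]
0.5 [ 0.24373422 -0.52077192  0.23131321] [3.14157623e+00 4.01788695e-05 4.37781001e-01] [-0.29608169  0.56959286 -0.32039849] 0.08575329733339292
```

View pics/scene1.png

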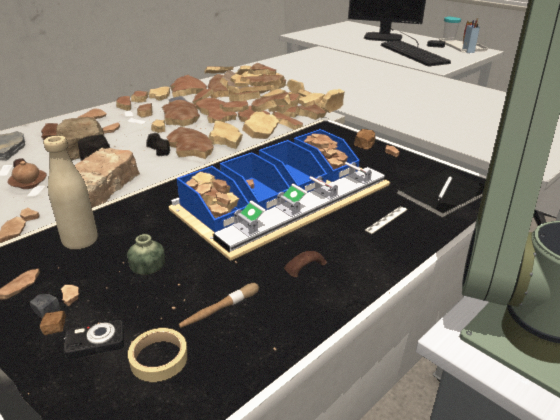

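View pics/top1.png

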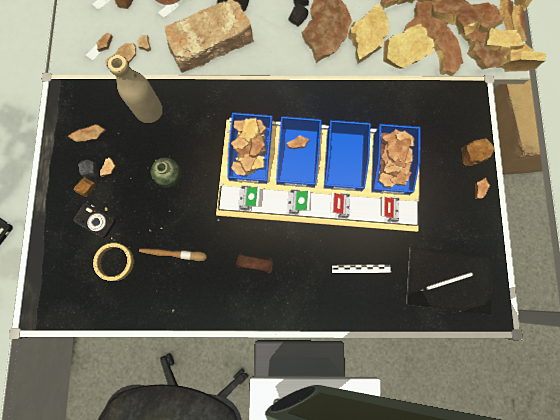

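```bash
python3 - <<'E'
from h import *
for n in ("scene","top"):
    p=imaging.read_camera(n)
    for k in (1,2,3,4):
      for name in (f"tag_{k}_hinge",f"bin_{k}_front",f"tag_{k}_holder"):
        print(n,name,[(np.round(d["location"],3).tolist(),round(d["conf"],2)) for d in nets.tip_of(name,p)][:8])
print(manip.state()["time"])
E
```

```text
scene tag_1_hinge [([0.583, 0.046, 0.055], 0.81)]
scene bin_1_front [([0.61, -0.205, 0.046], 0.79)]
scene tag_1_holder [([0.583, 0.052, 0.033], 0.56), ([0.633, 0.051, 0.045], 0.28)]
scene tag_2_hinge [([0.564, -0.202, 0.052], 0.7)]
scene bin_2_front [([0.641, 0.167, 0.046], 0.89), ([0.582, 0.045, 0.054], 0.74)]
scene tag_2_holder [([0.561, -0.202, 0.027], 0.72)]
scene tag_3_hinge [([0.582, 0.047, 0.054], 0.75), ([0.59, 0.174, 0.054], 0.64), ([0.747, 0.031, 0.019], 0.61)]
scene bin_3_front [([0.631, 0.047, 0.046], 0.85)]
scene tag_3_holder [([0.594, 0.175, 0.03], 0.59)]
scene tag_4_hinge [([0.571, -0.075, 0.055], 0.75)]
scene bin_4_front [([0.619, -0.076, 0.049], 0.67)]
scene tag_4_holder [([0.57, -0.078, 0.026], 0.58), ([0.582, 0.053, 0.033], 0.16)]
top tag_1_hinge [([0.581, 0.052, 0.055], 0.6), ([0.616, -0.208, 0.051], 0.52), ([0.596, 0.176, 0.053], 0.47)]
top bin_1_front [([0.616, -0.206, 0.051], 0.64)]
top tag_1_holder [([0.583, 0.05, 0.032], 0.81)]
top tag_2_hinge [([0.562, -0.203, 0.053], 0.87), ([0.592, 0.172, 0.034], 0.56)]
top bin_2_front [([0.571, -0.078, 0.051], 0.6), ([0.639, 0.176, 0.049], 0.55)]
top tag_2_holder [([0.567, -0.199, 0.027], 0.98), ([0.584, 0.046, 0.031], 0.51)]
top tag_3_hinge [([0.592, 0.178, 0.054], 0.87)]
top bin_3_front [([0.632, 0.046, 0.044], 0.98)]
top tag_3_holder [([0.592, 0.174, 0.029], 0.88)]
top tag_4_hinge [([0.575, -0.079, 0.048], 0.76)]
top bin_4_front [([0.623, -0.08, 0.048], 0.69)]
top tag_4_holder [([0.571, -0.074, 0.032], 0.63)]
1.8
```

The tags from left to right are green (px 250,197), green (299,201), red (341,205) and red (390,209). The bins behind them are full, one sherd, empty and full. So the wrong tags are the one at y≈.049, which must go to red, and the one at y≈-.203, which must go to green. I'll push with the flat side (tool x) of the closed fingers, along the rail.

```bash
cat >> h.py <<'E'
from scipy.spatial.transform import Rotation as Ro
H=np.array([[.593,.175],[.5825,.0495],[.571,-.077],[.563,-.2025]])
a=np.polyfit(H[:,1],H[:,0],1); u=np.array([a[0],1])/np.hypot(a[0],1); YAW=np.arctan2(u[1],u[0])
mid=H.mean(0); S=(H-mid)@u
hinge=lambda k: mid+u*S[k]
def rel(pos,yaw=YAW):
    s=manip.state(); R0=Ro.from_euler('xyz',s["tcp_rot"])
    Rt=Ro.from_euler('xyz',[np.pi,0,yaw])
    return np.round(np.r_[(R0.inv()*Rt).as_rotvec(degrees=True),100*R0.inv().apply(np.array(pos)-s["eef_pos"])],2)
E
python3 - <<'E'
from h import *
print(YAW,S*1000,[hinge(k).round(4) for k in range(4)])
p=imaging.read_camera("top")
hsv=cv2.cvtColor(p["frame"],cv2.COLOR_BGR2HSV)
vs,us=np.mgrid[185:222,225:415]
W=np.array([world(p,a_,b_) for a_,b_ in zip(us.ravel(),vs.ravel())])
d=(W[:,:2]-mid); s=d@u*1000; n=(d@np.array([u[1],-u[0]]))*1000
m=(abs(n)<20)&(W[:,2]>.066)&(W[:,2]<.1)
for k in range(4):
    q=m&(abs(s-S[k]*1000)<55); r=s[q]-S[k]*1000
    print(k,q.sum(),np.percentile(r,[2,50,98]).round(1),W[q,2].max().round(4), n[q].mean().round(1))
P=np.r_[hinge(3)+u*.060,.2]; print(P,rel(P))
E
```

```text
1.4903453328661649 [ 189.39519139   63.45728863  -63.55774393 -189.2947361 ] [array([0.5926, 0.175 ]), array([0.5825, 0.0495]), array([ 0.5723, -0.0771]), array([ 0.5622, -0.2024])]
0 147 [-36.4 -24.8 -11.8] 0.0839 -0.2
1 153 [-36.  -25.1 -10.8] 0.0825 0.2
2 147 [12.1 25.6 37. ] 0.0829 0.4
3 130 [13.1 26.  36.7] 0.0833 0.0
[ 0.56698433 -0.14262654  0.2       ] [  0.     0.   -60.31  45.3  -20.55   3.13]
```

Request:
send_rows:
  plan: "0 0 -5 3.8 -1.7 0.3 4; 0 0 -10 7.6 -3.4 0.5 2; 0 0 -15 11.3 -5.1 0.8 0; 0 0 -20 15.1 -6.9 1 0; 0 0 -25 18.9 -8.6 1.3 0; 0 0 -30 22.7 -10.3 1.6 0; 0 0 -35 26.4 -12 1.8 0; 0 0 -40 30.2 -13.7 2.1 0; 0 0 -45 34 -15.4 2.3 0; 0 0 -50 37.8 -17.1 2.6 0; 0 0 -55 41.5 -18.8 2.9 0; 0 0 -60.3 45.3 -20.55 3.1 0"

```text
time: 3.05
eef_pos: [0.5678, -0.1412, 0.2002]
tcp_rot: [3.142, 0.0, 1.494]
force: [0.9, -0.7, -0.6]
finger_gap: 0.0004
gripper_force: 0.0
```

Request:
send_rows:
  plan: "0 0 0 0 0 0 0; 0 0 0 0 0 0 0; 0 0 0 0 0 0 0; 0 0 0 0 0 0 0"

```text
time: 3.45
eef_pos: [0.5663, -0.1436, 0.2005]
tcp_rot: [3.142, 0.0, 1.488]
force: [0.4, 0.0, 0.6]
finger_gap: -0.0002
gripper_force: 0.0
```

```bash
python3 - <<'E'
from h import *
s=manip.state();print(s["time"],s["eef_pos"],s["tcp_rot"],s["force"],s["finger_gap"])
print(rel(np.r_[hinge(3)+u*.060,.1]))
print(rel(np.r_[hinge(3)+u*.058,.064]))
p=imaging.read_camera("wrist");cv2.imwrite("pics/w1.png",p["frame"])
E
```

```text
3.45 [ 0.566251   -0.14362037  0.20051327] [3.14158928e+00 3.14201588e-04 1.48841124e+00] [0.43649307 0.03684438 0.56022837] -0.00024147276607261033
[ 0.    0.02 -0.11  0.11  0.06 10.05]
[ 0.    0.02 -0.11 -0.09  0.07 13.65]
```

View pics/w1.png

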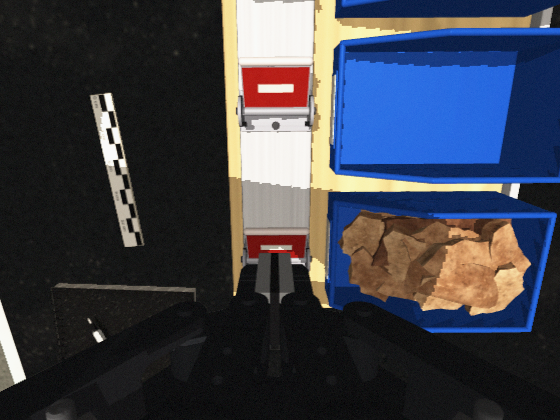

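The fingers are closed (px 275,255) and lined up with the red tag in front of the full bin, centred on the rail. I'll lower them beside it.

Request:
send_rows:
  plan: "0 0 -0.1 0 0.05 3 0; 0 0 -0.1 0 0.05 6 0; 0 0 -0.1 0 0.05 9 0; 0 0 -0.1 0 0.05 11 0; 0 0 -0.1 0 0.05 12.5 0; 0 0 -0.1 0 0.05 13.6 0; 0 0 -0.1 0 0.05 13.6 0; 0 0 -0.1 0 0.05 13.6 0"

```text
time: 4.3
eef_pos: [0.5677, -0.1431, 0.0649]
tcp_rot: [3.141, 0.0, 1.491]
force: [-0.9, 0.5, 0.2]
finger_gap: -0.0002
gripper_force: 0.0
```

```bash
python3 - <<'E'
from h import *
s=manip.state();print(s["time"],s["eef_pos"],s["force"])
for th in (1,.85,.7,.5,.3,.1,-.05,-.2):
    off=.040*np.sin(th)+.003+.011
    print(th,rel(np.r_[hinge(3)+u*off,.054+.040*np.cos(th)-.012])[3:])
p=imaging.read_camera("scene");x=p["frame"][130:260,160:400];cv2.imwrite("pics/s2.png",cv2.resize(x,None,fx=3,fy=3))
E
```

```text
4.3 [ 0.56768657 -0.14314322  0.06485993] [-0.85972631  0.45144738  0.17349963]
1 [-1.19 -0.08  0.13]
0.85 [-1.55 -0.08 -0.35]
0.7 [-1.98 -0.08 -0.77]
0.5 [-2.64 -0.08 -1.22]
0.3 [-3.37 -0.08 -1.53]
0.1 [-4.16 -0.08 -1.69]
-0.05 [-4.75 -0.08 -1.71]
-0.2 [-5.35 -0.08 -1.63]
```

View pics/s2.png

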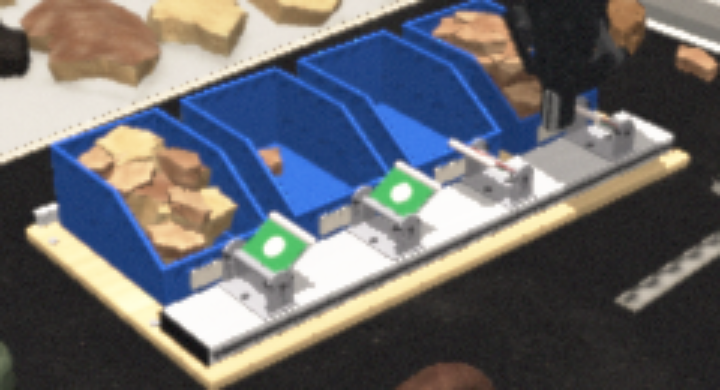

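The finger (px 555,115) stands free beside the bead. I'll push it along the arc.

Request:
send_rows:
  plan: "0 0 0 -0.6 -0.05 0.05 0; 0 0 0 -1 -0.05 0.1 0; 0 0 0 -1.3 -0.05 -0.1 0; 0 0 0 -1.55 -0.05 -0.35 0; 0 0 0 -1.8 -0.05 -0.6 0; 0 0 0 -2.1 -0.05 -0.85 0; 0 0 0 -2.4 -0.05 -1.1 0; 0 0 0 -2.7 -0.05 -1.25 0; 0 0 0 -3.1 -0.05 -1.4 0; 0 0 0 -3.5 -0.05 -1.55 0; 0 0 0 -3.9 -0.05 -1.65 0; 0 0 0 -4.2 -0.05 -1.7 0"

```text
time: 5.55
eef_pos: [0.5636, -0.185, 0.0814]
tcp_rot: [3.141, 0.0, 1.492]
force: [0.3, 1.2, -0.4]
finger_gap: -0.0001
gripper_force: 0.0
```

Request:
send_rows:
  plan: "0 0 0 -0.3 0 0 0; 0 0 0 -0.6 0 0 0; 0 0 0 -0.9 0 0 0; 0 0 0 -1.1 0 0 0; 0 0 0 -1.1 0 0 0; 0 0 0 -1.1 0 0 0; 0 0 0 0 0 0 0; 0 0 0 0 0 -2 0; 0 0 0 0 0 -5 0; 0 0 0 0 0 -8 0"

```text
time: 6.55
eef_pos: [0.5633, -0.1833, 0.1618]
tcp_rot: [-3.14, -0.001, 1.493]
force: [1.5, -0.2, 0.3]
finger_gap: -0.0002
gripper_force: 0.0
```

```bash
python3 - <<'E'
from h import *
s=manip.state();print(s["time"],s["eef_pos"],s["force"])
print(rel(np.r_[hinge(1)-u*.0635,.17]))
p=imaging.read_camera("scene");x=p["frame"][130:260,160:400];cv2.imwrite("pics/s3.png",cv2.resize(x,None,fx=3,fy=3))
E
```

```text
6.55 [ 0.56330753 -0.18330619  0.16179401] [ 1.49065402 -0.21662858  0.27450997]
[-0.08 -0.04  0.13 17.01  0.08 -0.81]
```

View pics/s3.png

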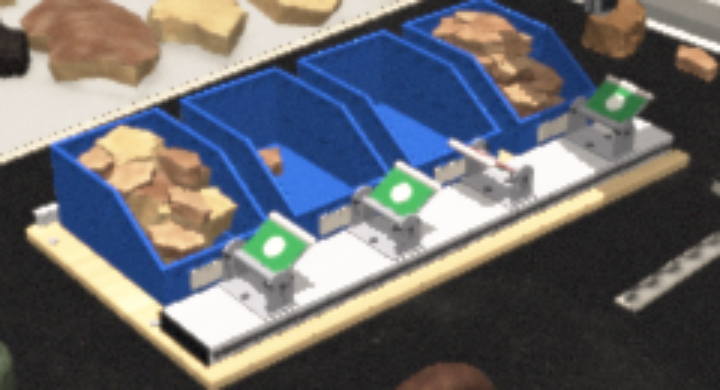

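The right-hand tag (px 615,100) is now green. Next is the second tag from the left. The finger goes midway between the two facing beads, at 63.5 mm from the pin.

Request:
send_rows:
  plan: "0 0 0 3 0 -0.4 0; 0 0 0 6 0 -0.8 0; 0 0 0 9 0 -0.8 0; 0 0 0 12 0.05 -0.8 0; 0 0 0 15 0.05 -0.8 0; 0 0 0 16.5 0.05 -0.8 0; 0 0 0 17 0.05 -0.8 0; 0 0 0 17 0.05 -0.8 0; 0 0 0 17 0.05 -0.8 0"

```text
time: 7.5
eef_pos: [0.5774, -0.0159, 0.1693]
tcp_rot: [-3.142, 0.001, 1.491]
force: [-0.4, -0.1, 0.1]
finger_gap: 0.0
gripper_force: 0.0
```

```bash
python3 - <<'E'
from h import *
s=manip.state();print(s["time"],s["eef_pos"])
print(rel(np.r_[hinge(1)-u*.0635,.064]))
E
```

```text
7.5 [ 0.57744015 -0.01592775  0.16925153]
[-0.    0.04  0.06  0.22 -0.02 10.53]
```

Request:
send_rows:
  plan: "0 0 0 0.2 0 2 0; 0 0 0 0.2 0 4 0; 0 0 0 0.2 0 6 0; 0 0 0 0.2 0 8 0; 0 0 0 0.2 0 9.5 0; 0 0 0 0.2 0 10.5 0; 0 0 0 0.2 0 10.5 0; 0 0 0 0.2 0 10.5 0"

```text
time: 8.3
eef_pos: [0.5781, -0.0136, 0.0647]
tcp_rot: [3.141, 0.0, 1.491]
force: [0.4, 0.7, 0.5]
finger_gap: 0.0001
gripper_force: 0.0
```

```bash
python3 - <<'E'
from h import *
s=manip.state();print(s["time"],s["eef_pos"],s["force"])
for th in (1,.85,.7,.5,.3,.1,-.05,-.2):
    off=.040*np.sin(th)+.003+.011
    print(th,rel(np.r_[hinge(1)-u*off,.054+.040*np.cos(th)-.012])[3:])
E
```

```text
8.3 [ 0.57806322 -0.01362783  0.06469592] [0.44680503 0.65918095 0.54462721]
1 [ 1.56 -0.07  0.11]
0.85 [ 1.92 -0.07 -0.37]
0.7 [ 2.35 -0.06 -0.79]
0.5 [ 3.01 -0.06 -1.24]
0.3 [ 3.75 -0.06 -1.55]
0.1 [ 4.53 -0.06 -1.71]
-0.05 [ 5.13 -0.06 -1.73]
-0.2 [ 5.72 -0.06 -1.65]
```

Request:
send_rows:
  plan: "0 0 0 0.6 -0.05 0.05 0; 0 0 0 1.2 -0.05 0.1 0; 0 0 0 1.6 -0.05 -0.05 0; 0 0 0 1.9 -0.05 -0.35 0; 0 0 0 2.15 -0.05 -0.6 0; 0 0 0 2.45 -0.05 -0.85 0; 0 0 0 2.75 -0.05 -1.1 0; 0 0 0 3.05 -0.05 -1.25 0; 0 0 0 3.45 -0.05 -1.4 0; 0 0 0 3.85 -0.05 -1.55 0; 0 0 0 4.25 -0.05 -1.65 0; 0 0 0 4.55 -0.05 -1.7 0"

```text
time: 9.5
eef_pos: [0.5808, 0.0328, 0.0814]
tcp_rot: [3.141, 0.0, 1.492]
force: [-0.2, 0.1, 0.2]
finger_gap: 0.0001
gripper_force: 0.0
```

Request:
send_rows:
  plan: "0 0 0 0.3 0 0 0; 0 0 0 0.6 0 0 0; 0 0 0 0.9 0 0 0; 0 0 0 1.1 0 0 0; 0 0 0 1.1 0 0 0; 0 0 0 1.1 0 0 0; 0 0 0 0 0 0 0; 0 0 0 0 0 -2 0; 0 0 0 0 0 -5 0; 0 0 0 0 0 -9 0; 0 0 0 0 0 -13 0; 0 0 0 0 0 -13 0"

```text
time: 10.7
eef_pos: [0.5839, 0.0315, 0.2176]
tcp_rot: [3.129, -0.001, 1.491]
force: [0.8, 0.7, -0.0]
finger_gap: -0.0002
gripper_force: 0.0
```

```bash
python3 - <<'E'
from h import *
s=manip.state();print(s["time"],s["eef_pos"],s["force"])
p=imaging.read_camera("scene");x=p["frame"][130:260,160:400];cv2.imwrite("pics/s4.png",cv2.resize(x,None,fx=3,fy=3))
E
```

```text
10.7 [0.5839309  0.03147962 0.21755561] [ 0.79026868  0.66149743 -0.02832642]
```

View pics/s4.png

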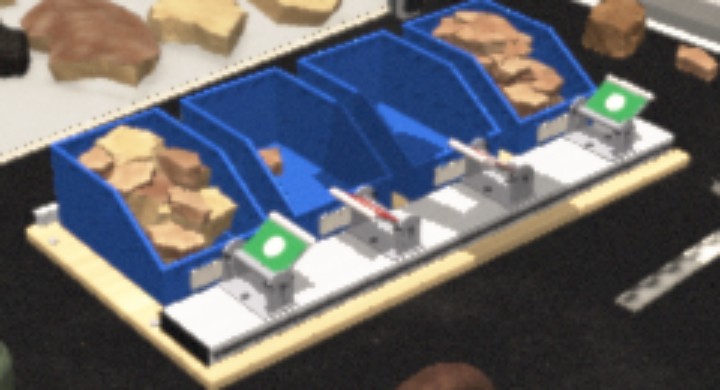

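The tags now read green, red (px 375,205), red, green, and the bins have not moved. The arm is clear, so I'll hand the job in.

```bash
python3 -c "
from h import *
print(order.close_job())"
```

```text
the job is handed in; nothing more can be done
None
```

I pushed the two wrong tags over: the two full bins now show green, the single-sherd and empty bins show red, the bins look unmoved in the last picture, and the job is handed in.

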